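# Load a bearing ring into the gauging nest on a transfer paddle

## Task

Pick up the transfer paddle by its handle with the bearing ring lying on its blade, carry it level to the gauging nest and lay the ring flat on the two rails there, the blade sinking clear of it into the slot between them. Still with the paddle, slide the ring along the rails with the two pins on the blade until it bears on the rubber-nosed stop, and keep it pressed there for a second with about 9 N, never more than 16 N, wherever the stop happens to be set; then ease the paddle back out so that the ring stays lying at the stop, and stand the paddle on its foot on the free bench again. The ring must never be touched with the gripper, tipped or dropped, and the other parts on the bench stay where they are.

Things in the scene. Friction and masses are not known exactly. Their poses are not given: they have to be found in the camera images.
- paddle_grip (a point): Transfer paddle (0.35 kg, loose, standing on its foot): middle of its grip, 44 mm above the foot's underside, near its centre of mass. Axes: x along the blade to its tip, y sideways, z up. The black flat-sided handle is 20 mm wide in y (grasp across this), 95 mm long (x -60 to +35 mm from here) and reaches from 6 to 64 mm above the foot's underside
- paddle_lip (a point): Point on the blade's top half-way between the axes of two upright steel pins, 89.5 mm ahead of the grip point and 14 mm below it. The pins (6 mm diameter, 20 mm apart in y, standing 12 mm above the blade, a low bar behind them) push the ring and keep it centred; with both pins touching it, its centre is 121 mm ahead of the grip point
- paddle: The same paddle; origin at the foot's underside, straight under the grip point; axes as above. Steel foot plate 40 mm wide, 6 mm thick, x -60 to +45 mm. Steel blade 24 mm wide, 4 mm thick, its flat top 30 mm above the foot's underside, its tip at x = +148 mm. Grip the rubbery handle moderately: 30 to 60 N is ample, and above about 80 N it trembles in the fingers
- ring_center (a point): Steel bearing ring, 60 mm outside diameter, 14 mm high, about 0.09 kg, lying loose and flat on the paddle's blade 2 to 5 mm in front of the two pins. This point is its centre, half-way up (7 mm above its underside); z is its axis
- ring: The same ring; origin at the centre of its underside
- nest: Gauging nest, fixed. Origin on the bench; x along the rails to the stop, y sideways, z up. Two aluminium rails from x = -68 mm (open end) to +40 mm, flat tops 42 mm above the bench and 17 mm wide, with a 34 mm slot between them, where the blade goes down while the ring stays lying on the rails. Outer side walls, 68 mm apart, stand 6 mm above the rail tops
- nest_entry (a point): Point on the nest's centre line at the open end of the rails (nest x = -68 mm), at the height of the rail tops, 42 mm above the bench. The slot is free down to a base plate 8 mm thick that begins at nest x = -55 mm; in front of the rails the bench is clear
- stop: Stop block, fixed behind the rails, 40 mm wide, 70 mm high; same origin and axes as the nest. A screw with a rubber nose (16 mm diameter, axis 47 mm above the bench, on the centre line) stands out of it towards -x, differently far each time, which is not reported: the free rubber face is anywhere from x = +6 to +30 mm
- stop_face (a point): Middle of the fixed stop block's near face (not of the rubber nose), at nest x = +57 mm, 47 mm above the bench. When the ring just touches the rubber nose, its centre is between nest x = -24 and 0 mm. The nose yields about 0.2 mm per N and springs back. Rail friction takes up to a third of the push
- loupe_center (a point): Black eye loupe, 38 mm diameter, 33 mm high, bystander; its centre
- shaft_center (a point): Steel flanged shaft standing on its flange, 42 mm diameter, 50 mm high, bystander; its centre
- vblock_center (a point): Steel V-block, 45 x 45 x 40 mm, bystander; its centre
- bush_center (a point): Brass flanged bush, 38 mm diameter, 30 mm high, bystander; its centre
- nut_center (a point): Steel hexagon nut, 24 mm across flats, 13 mm high, bystander; its centre
Things that resemble listed ones, but are neither listed nor needed, are in the scene too. Leave any blue or yellow look-alike of the ring alone.

How it is judged:
On the way, in this order (a step that is already met when the one before it is completed fails the run):
1. the paddle is lifted with the ring lying on its blade (height (world z) of paddle above 0.015 m and x of ring_center in the frame of paddle between 0.11 and 0.145 m and z of ring_center in the frame of paddle between 0.034 and 0.04 m), for 0.2 s.
2. the ring lies flat on the nest's rails, the paddle's blade lowered clear beneath it (x of ring_center in the frame of nest between -0.062 and 0.006 m and y of ring_center in the frame of nest between -0.006 and 0.006 m and z of ring_center in the frame of nest between 0.0465 and 0.0515 m and angle between ring_center's own z axis and vertical below 0.06 rad and z of ring_center in the frame of paddle above 0.0385 m), for 0.1 s.
3. the ring, lying on the rails, is pressed on the stop's buffer with more than 4 N for half a second (x of ring_center in the frame of nest between -0.03 and 0.01 m and y of ring_center in the frame of nest between -0.006 and 0.006 m and z of ring_center in the frame of nest between 0.0465 and 0.0515 m and angle between ring_center's own z axis and vertical below 0.06 rad and contact force between ring and stop above 4 N and contact force between paddle and ring above 3 N), for 0.5 s.
At the end, for the whole second after the job is handed in: Ring flat (0.06 rad) and at rest on the rails at the stop: centre at nest x -32 to +4 mm, within 6 mm of the centre line, 46.5 to 51.5 mm above the bench. Paddle released, upright (0.06 rad), at rest on its foot (within 6 mm of bench height), clear of ring and nest (x of ring_center in the frame of nest between -0.032 and 0.004 m and y of ring_center in the frame of nest between -0.006 and 0.006 m and z of ring_center in the frame of nest between 0.0465 and 0.0515 m and angle between each of ring_center, paddle's own z axis and vertical below 0.06 rad and linear speed of each of ring, paddle below 0.02 m/s and height (world z) of paddle between -0.004 and 0.006 m and contact force between paddle and ring below 0.1 N and contact force between paddle and nest below 0.1 N); the robot touches nothing.
It fails at once if the ring is pressed on the stop with more than 16 N (contact force between ring and stop above 16 N).
It fails at once if the ring is tipped by more than 0.25 rad (angle between ring_center's own z axis and vertical above 0.25 rad).
It fails at once if the ring is dropped (its centre below 25 mm) (height (world z) of ring_center below 0.025 m).
It fails at once if the gripper touches the ring (contact force between any of the fingers, the arm and ring above 0.3 N).
It fails at once if a bystander is moved by more than 20 mm (distance of any of shaft_center, vblock_center, bush_center, nut_center, loupe_center from where it was at the start of the episode above 0.02 m).
It also fails if it takes over 72 s, if anything falls off the work surface, if the arm or the gripper's body presses on something with over 40 N, if the wrist force passes 120 N, or if a joint passes its speed limit or range.

## Robot

A 6-joint arm with a two-finger parallel gripper is mounted at the origin on a cart in front of the work surface, level with it; the furniture and walls round the work are solid. World frame = base frame: x ahead of the robot, y to its left, z up, the work surface at z = 0. Lengths are in m, angles in rad, forces in N, time in s.
With the tool pointing down it reaches from about 0.375 to 0.825 m from the base axis. Payload 5.5 kg.
Tool frame: the origin (TCP) lies midway between the tips of the shut fingers; the grasp point (between the pads) lies 19 mm behind it (r.hold_point_z is the distance from the TCP to the grasp point, in m); z points along the fingers, y is the line along which they close (so a half turn about z gives the same grasp; the last joint's range is limited). The gripper opens to 85 mm and grips with 20 to 120 N. Pads are 22 mm wide; open, the fingers measure 114 mm over their backs; the gripper's body (76 mm by 85 mm) begins 54 mm behind the grasp point. The pads swing forward as they close: fully open they stand 13 mm farther back than shut.
Start: joints at [1.275, 0.314, -0.047, 1.21, 0, 1.571], TCP at [0.175, 0.574, 0.231] pointing down, gripper open.
Joint ranges: [-2.67, 2.67], [-0.69, 1.73], [-1.03, 1.25], [-2.08, 2.16], [-1.42, 1.45], [-3.14, 3.14]. Speed limits (rad/s): [2.39, 2.39, 3.01, 3.14, 3.14, 3.14].

## Interface

Orientations are given as a unit quaternion [x, y, z, w].
In Python, from station import r gives the robot as it stands. The module is installed in compiled form; this text tells all that it offers.
- The arm moves only by the tool play_rows, never from a script. Its argument "commands" is a list of rows, each a list of 4 numbers: the shift along the world's x, y, z in cm, then the turn about the world's z in degrees. A call has 1 to 5 rows; each row is the pose to reach, as a shift and turn from the pose commanded when the call began; what a row does not reach only later rows make up. A row lasts 1/12 s, in which the tool goes at most 41.7 mm and 7.16 degrees, less where a joint would pass 70% of its speed; a pose out of reach is approached as far as the arm can. A call with a gripper value outside its range is refused whole. "hand" is the closure, from 0 (fully open) to 1 (shut), set as the call begins (left out, the last holds). The fingers move at their own pace and stop on an object; "newtons" is the grip in N (left out, the last holds). Time passes only in rows, so rows that repeat a pose let the fingers close. It gives the time, the measured TCP pose, the force, the opening and the grip force at its end, in the units of the state.
- r.sense(): the state, without advancing time (a new reading comes with each control period).
- r.read_camera(name): name is "scene" or "top"; returns a dict with "pixels" (480x640x3 uint8, red, green, blue), "camera_matrix" (3x3 intrinsics, pixels), "R" (3x3) and "t" (3): a world point X has camera coordinates R X + t. Camera axes: x right, y down, z forward; pixel columns grow to the right and rows downward; lengths in m; the calibration is good to about 2 mm. A picture is of the moment at which its call begins. There is no depth.
- r.close_job(): hands the job in; it is judged then, once.
The state is a dict: "t": time; "joints": joint angles; "qd": joint speeds; "tau": joint torques, N m; "position": TCP position; "eef_rot": TCP orientation; "wrist_force": force on the tool from outside, world axes, zero at the start; "torque": the same for the moment, N m; "opening": opening from 0.0 (shut) to 1.0 (fully open); "gripper_force": force on a finger pad.
Only numpy, scipy, OpenCV 4.12 (cv2) and the standard library are available. Lean on these libraries where they do the work, as an engineer would, in place of code of your own. Each camera call takes 0.05 s, during which the arm holds its last target. There are 200 camera calls.

## Working session

There is one attempt and no reset: what is moved stays moved. The work goes in short steps, Python scripts to look and compute and a tool call to move; the robot and the scene stay as the last step left them, time stands still between calls to the robot, and variables do not carry over. Pictures are saved under pics/ and viewed, at most 10 in all, crops included, and the job is handed in when it is done.

Besides the shell and the picture viewer there is one more tool, called after "Emit:" as name([rows], argument=value, ...), one row to a line, values as JSON. play_rows: Moves the arm, as the interface text tells. Its arguments: {"type":"object","properties":{"commands":{"type":"array"},"hand":{"type":"number"},"newtons":{"type":"number"}},"required":["commands"]}

```bash
mkdir -p pics; cat > h.py <<'E'
import numpy as np, cv2
from station import r
def snap(n,f):
    c=r.read_camera(n); cv2.imwrite('pics/'+f+'.png',c['pixels'][:,:,::-1]); np.savez('pics/'+f,**c); return c
def ray(c,u,v,z):
    K,R,t=c['camera_matrix'],c['R'],c['t']
    o=-R.T@t; d=R.T@np.linalg.inv(K)@np.array([u,v,1.]); return o+d*(z-o[2])/d[2]
def proj(c,X):
    p=c['camera_matrix']@(c['R']@np.asarray(X,float)+c['t']); return p[:2]/p[2]
E
python3 - <<'E'
from h import *
for n in('top','scene'):
    c=snap(n,n+'0'); print(n,-c['R'].T@c['t'],c['R'].round(2).tolist(),c['camera_matrix'].round(0).tolist())
s=r.sense(); print(s['t'],s['eef_rot'],s['wrist_force'],r.hold_point_z)
E
```

```text
top [ 0.22388649 -0.06178631  1.56372074] [[0.05, -1.0, -0.0], [-0.98, -0.05, -0.2], [0.2, 0.01, -0.98]] [[593.0, 0.0, 324.0], [0.0, 593.0, 246.0], [0.0, 0.0, 1.0]]
scene [-0.08602367 -0.8848556   0.98428325] [[0.81, -0.59, 0.01], [-0.39, -0.55, -0.74], [0.45, 0.59, -0.67]] [[475.0, 0.0, 317.0], [0.0, 475.0, 244.0], [0.0, 0.0, 1.0]]
0.1 [ 1.47369142e-01  9.89081256e-01 -7.70074104e-04 -1.09777430e-04] [-0.46664261 -0.33442654  0.51250937] 0.0187
```

View pics/top0.png

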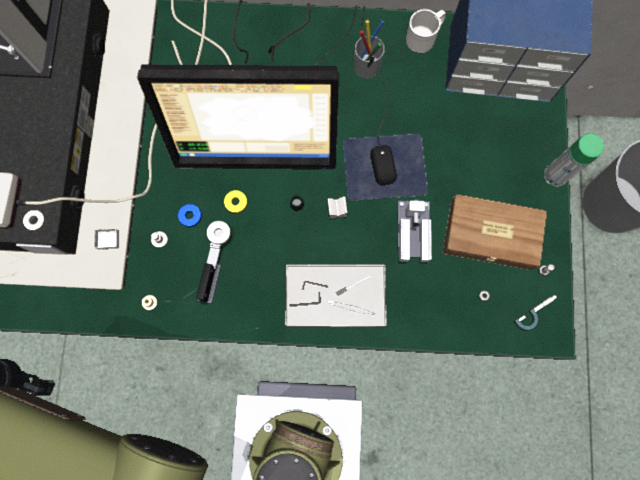

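View pics/scene0.png

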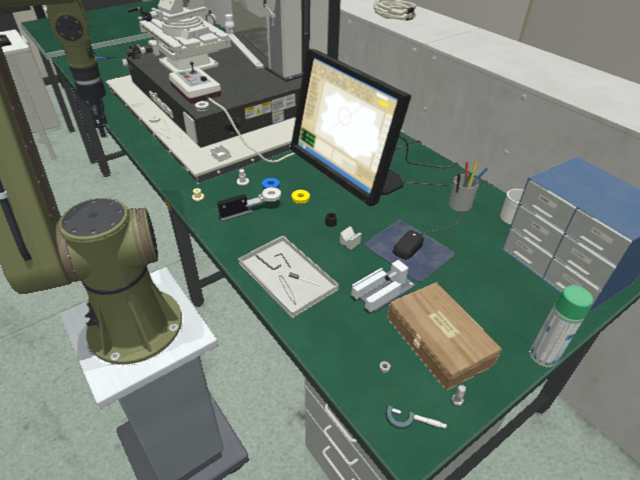

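The top view shows these ring candidates: a blue one (188,215), a yellow one (235,201), a white one on the machine (33,219) and a steel one on the paddle blade (218,234). The steel one fits, because it lies on the blade of the paddle with the black handle (207,283). The nest is at (415,230) with its stop at the far end. I'll confirm this in an enlarged crop.

```bash
python3 - <<'E'
import cv2,numpy as np
t=cv2.imread('pics/top0.png')
a=cv2.resize(t[210:310,180:250],None,fx=5.5,fy=5.5,interpolation=cv2.INTER_CUBIC)
b=cv2.resize(t[190:290,380:450],None,fx=5.5,fy=5.5,interpolation=cv2.INTER_CUBIC)
cv2.imwrite('pics/crop1.png',np.hstack([a,b]))
s=cv2.imread('pics/scene0.png')
a=cv2.resize(s[170:230,205:315],None,fx=5,fy=5,interpolation=cv2.INTER_CUBIC)
b=cv2.resize(s[255:315,340:420],None,fx=5,fy=5,interpolation=cv2.INTER_CUBIC)
b=cv2.copyMakeBorder(b,0,0,0,150,cv2.BORDER_CONSTANT)
cv2.imwrite('pics/crop2.png',np.vstack([a,b]))
E
```

```text
(no output)
```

View pics/crop1.png

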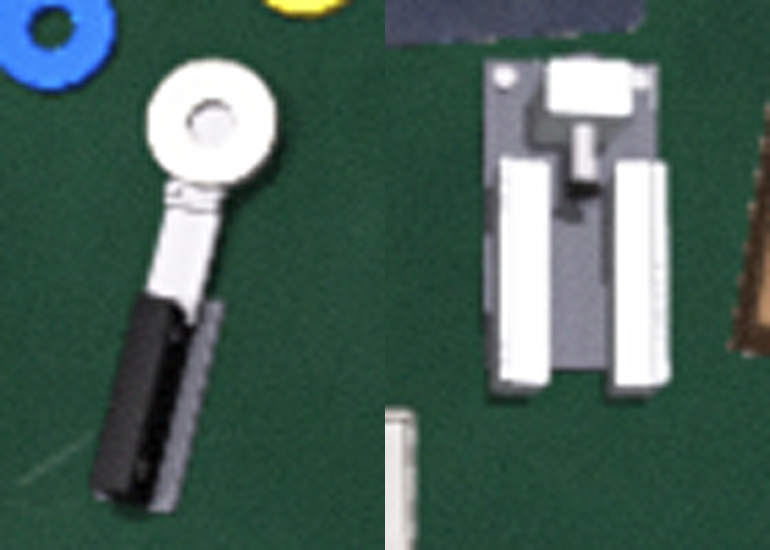

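View pics/crop2.png

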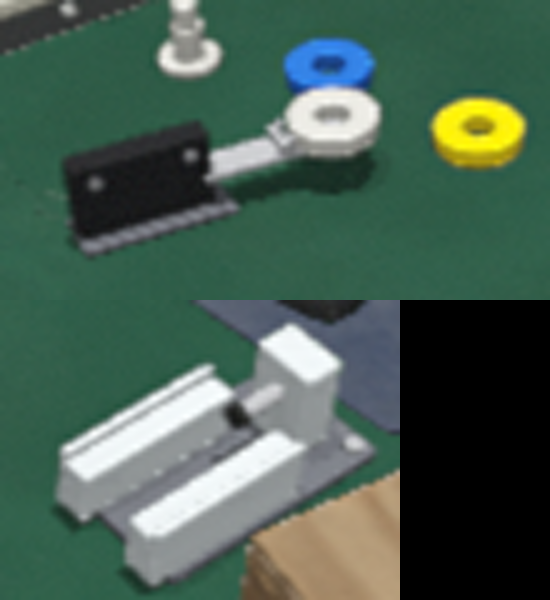

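The crop confirms it. The steel ring is on the blade at about (218.5,232), next to the pins. The nest rails run toward the stop block, and the rubber nose is at about (486,223) in original pixels. Next I'll measure.

```bash
python3 - <<'E'
from h import *
c=dict(np.load('pics/top0.npz')); s=dict(np.load('pics/scene0.npz'))
im=c['pixels']; g=im.min(2)
def sub(u,v,panel):
    return ((u+.5)/5.5-.5+180,(v+.5)/5.5-.5+210) if panel==0 else ((u-385+.5)/5.5-.5+380,(v+.5)/5.5-.5+190)
P={'FL':(145,293),'BL':(93,488),'FR':(180,305),'BR':(133,502)}
for k,p in P.items(): print(k,ray(c,*sub(*p,0),.064).round(4))
print('ring top',ray(c,*sub(212,122,0),.044).round(4))
# ring circle fit from mask
m=(g>150).astype(np.uint8); m[:, :195]=0; m[:,245:]=0; m[:215]=0; m[246:]=0
ys,xs=np.nonzero(m[215:243]); cnt=max(cv2.findContours(m,0,1)[0],key=cv2.contourArea)[:,0]
cnt=cnt[cnt[:,1]<240]; W=np.array([ray(c,*p,.044)[:2] for p in cnt])
A=np.c_[2*W,np.ones(len(W))]; q=np.linalg.lstsq(A,(W**2).sum(1),rcond=None)[0]; print('ringfit',q[:2],np.sqrt(q[2]+q[0]**2+q[1]**2))
# handle mask rect
b=(im.max(2)<60)&(im[:,:,1]<45); b=b.astype(np.uint8); 
m=np.zeros_like(b); m[255:310,190:225]=b[255:310,190:225]
k=max(cv2.findContours(m,0,1)[0],key=cv2.contourArea); print('handle',cv2.minAreaRect(k))
# rails
for z,t in((.042,170),(.042,200),(.042,225)):
    m=np.zeros_like(b); m[218:262,396:436]=(g>t)[218:262,396:436]
    for k in sorted(cv2.findContours(m,0,1)[0],key=cv2.contourArea)[-2:]:
        bx=cv2.boxPoints(cv2.minAreaRect(k)); print(t,[ray(c,*p,z)[:2].round(4).tolist() for p in bx],bx.round(1).tolist())
for n,p in {'lf o':(495,380),'lf i':(548,385),'rf i':(612,388),'rf o':(668,388),'lb o':(500,158),'lb i':(550,160),'rb i':(615,160),'rb o':(667,162)}.items():
    print(n,ray(c,*sub(*p,1),.042)[:2].round(4))
print('block',[ray(c,*sub(*p,1),.07)[:2].round(4).tolist() for p in((547,58),(632,58),(632,116),(547,116))])
print('nose',ray(c,*sub(583,188,1),.047)[:2].round(4))
E
```

```text
FL [0.4738 0.2583 0.064 ]
BL [0.3816 0.2739 0.064 ]
FR [0.4689 0.2415 0.064 ]
BR [0.3761 0.2549 0.064 ]
ring top [0.5615 0.2382 0.044 ]
ringfit [0.56170355 0.23876879] 0.029725815189881252
handle ((207.931884765625, 284.3014831542969), (7.947360038757324, 38.617454528808594), 17.927919387817383)
170 [[0.6238, -0.2413], [0.6249, -0.2624], [0.5147, -0.2649], [0.5136, -0.244]] [[401.0, 218.0], [409.0, 218.0], [409.0, 259.0], [401.0, 259.0]]
170 [[0.6239, -0.2967], [0.6251, -0.3205], [0.5176, -0.3221], [0.5164, -0.2987]] [[422.0, 219.0], [431.0, 219.0], [431.0, 259.0], [422.0, 259.0]]
200 [[0.6211, -0.2413], [0.6222, -0.2624], [0.5147, -0.2649], [0.5136, -0.244]] [[401.0, 219.0], [409.0, 219.0], [409.0, 259.0], [401.0, 259.0]]
200 [[0.6239, -0.2967], [0.6251, -0.3205], [0.5176, -0.3221], [0.5164, -0.2987]] [[422.0, 219.0], [431.0, 219.0], [431.0, 259.0], [422.0, 259.0]]
225 [[0.6211, -0.2413], [0.6222, -0.2624], [0.5147, -0.2649], [0.5136, -0.244]] [[401.0, 219.0], [409.0, 219.0], [409.0, 259.0], [401.0, 259.0]]
225 [[0.6212, -0.2968], [0.6222, -0.3179], [0.5175, -0.3195], [0.5164, -0.2987]] [[422.0, 220.0], [430.0, 220.0], [430.0, 259.0], [422.0, 259.0]]
lf o [ 0.5143 -0.2404]
lf i [ 0.5131 -0.2655]
rf i [ 0.5132 -0.2958]
rf o [ 0.5146 -0.3223]
lb o [ 0.6229 -0.24  ]
lb i [ 0.6231 -0.264 ]
rb i [ 0.6247 -0.2952]
rb o [ 0.625  -0.3201]
block [[0.6656, -0.2577], [0.6677, -0.298], [0.6392, -0.2985], [0.6371, -0.2584]]
nose [ 0.6088 -0.2794]
```

```bash
python3 - <<'E'
from h import *
c=dict(np.load('pics/top0.npz')); im=c['pixels'].astype(float); g=im.min(2)
def edges(row,a,b,ch,th):
    p=ch[row,a:b]; o=[]
    for i in range(len(p)-1):
        if (p[i]-th)*(p[i+1]-th)<0: o.append(round(a+i+(th-p[i])/(p[i+1]-p[i]),2))
    return o
def fit(pts,z):
    W=np.array([ray(c,*p,z)[:2] for p in pts]); k=np.polyfit(W[:,0],W[:,1],1); return k, np.std(W[:,1]-np.polyval(k,W[:,0]))
# nest inner slot edges
L,R=[],[]
for v in range(222,256):
    e=edges(v,404,428,g,185)
    if len(e)>=2: L.append((e[0],v)); R.append((e[-1],v))
for n,q in(('L',L),('R',R)):
    k,s=fit(q,.042); print('slot',n,len(q),k.round(4),s.round(5),'y@.515',np.polyval(k,.515).round(4),'y@.6',np.polyval(k,.6).round(4))
for u in (403,405,407,425,427,429):
    e=edges_=[ (v+(185-g[v,u])/(g[v+1,u]-g[v,u])) for v in range(212,266) if (g[v,u]-185)*(g[v+1,u]-185)<0]; print(u,[ray(c,u,x,.042)[:2].round(4).tolist() for x in e])
L,R=[],[]
for v in range(248,262):
    e=edges(v,200,226,g,110)
    if len(e)>=2: L.append((e[0],v)); R.append((e[-1],v))
for n,q in(('L',L),('R',R)):
    k,s=fit(q,.030); print('blade',n,len(q),k.round(4),s.round(5),'y@.5',np.polyval(k,.5).round(4))
print(im[282,198:222].astype(int).tolist())
E
```

```text
slot L 34 [ 0.0237 -0.2785] 9e-05 y@.515 -0.2663 y@.6 -0.2643
slot R 34 [ 0.0183 -0.3067] 4e-05 y@.515 -0.2973 y@.6 -0.2958
403 [[0.6233, -0.2466], [0.5143, -0.2492]]
405 [[0.6233, -0.2518], [0.5136, -0.2545]]
407 [[0.623, -0.2571], [0.5134, -0.2597]]
425 [[0.6254, -0.3046], [0.5153, -0.3065]]
427 [[0.6257, -0.3099], [0.5155, -0.3117]]
429 [[0.6246, -0.3152], [0.5166, -0.3169]]
blade L 14 [-0.1537  0.34  ] 0.00015 y@.5 0.2632
blade R 14 [-0.1225  0.2968] 0.00051 y@.5 0.2355
[[32, 68, 54], [33, 63, 51], [37, 44, 44], [42, 43, 45], [52, 52, 52], [52, 49, 52], [52, 56, 55], [58, 57, 57], [53, 51, 50], [35, 35, 37], [12, 10, 12], [7, 11, 10], [12, 14, 11], [16, 14, 18], [75, 76, 84], [107, 106, 118], [120, 120, 131], [117, 119, 130], [81, 80, 88], [37, 60, 52], [34, 72, 54], [39, 75, 55], [35, 69, 53], [36, 72, 56]]
```

```bash
python3 - <<'E'
from h import *
c=dict(np.load('pics/top0.npz')); s=dict(np.load('pics/scene0.npz'))
im=c['pixels'].astype(float); rr=im[:,:,1]-im[:,:,0]   # green minus red: bench ~33, others ~0
A=[];B=[];C=[];D=[]
for v in range(250,299):
    p=rr[v,185:235]; idx=[185+i+(17-p[i])/(p[i+1]-p[i]) for i in range(49) if (p[i]-17)*(p[i+1]-17)<0]
    if len(idx)<2: continue
    if v<262: A.append((idx[0],v)); B.append((idx[-1],v))
    elif 270<v<295: C.append((idx[0],v)); D.append((idx[-1],v))
for n,q,z in(('bladeL',A,.03),('bladeR',B,.03),('handL',C,.064),('footR',D,.006)):
    W=np.array([ray(c,*p,z)[:2] for p in q]); k=np.polyfit(W[:,0],W[:,1],1); res=W[:,1]-np.polyval(k,W[:,0])
    g=abs(res)<2*res.std()+1e-6; k=np.polyfit(W[g,0],W[g,1],1)
    print(n,len(q),k.round(4),res.std().round(5),'y@.4375',np.polyval(k,.4375).round(4),'y@.5',np.polyval(k,.5).round(4))
# scene: right rail inner top edge
g=s['pixels'].min(2).astype(float)
for u in range(372,396,4): print(u,g[270:305,u].astype(int).tolist())
b=s['pixels']; big=cv2.resize(b[170:230,210:300,::-1],None,fx=8,fy=8,interpolation=cv2.INTER_CUBIC); cv2.imwrite('pics/crop3.png',big)
E
```

```text
bladeL 12 [-0.1674  0.3466] 0.00025 y@.4375 0.2734 y@.5 0.2629
bladeR 12 [-0.1423  0.303 ] 0.00037 y@.4375 0.2407 y@.5 0.2318
handL 24 [-0.1521  0.3344] 0.00025 y@.4375 0.2679 y@.5 0.2584
footR 24 [-0.1479  0.3017] 0.00031 y@.4375 0.237 y@.5 0.2278
372 [42, 41, 109, 227, 218, 174, 228, 243, 243, 242, 245, 245, 188, 147, 143, 144, 146, 143, 142, 143, 119, 115, 125, 127, 160, 225, 241, 241, 239, 239, 235, 232, 171, 144, 143]
376 [158, 239, 197, 175, 230, 243, 242, 243, 245, 219, 164, 143, 143, 145, 145, 147, 165, 129, 115, 121, 125, 131, 186, 239, 243, 240, 239, 231, 238, 207, 157, 142, 143, 143, 144]
380 [176, 188, 238, 243, 241, 244, 242, 203, 154, 142, 145, 145, 145, 147, 135, 118, 123, 126, 125, 150, 226, 243, 243, 241, 240, 233, 234, 180, 146, 144, 143, 144, 144, 144, 141]
384 [59, 143, 223, 245, 242, 183, 125, 105, 118, 142, 147, 138, 116, 113, 122, 122, 99, 174, 241, 244, 242, 241, 234, 240, 211, 158, 144, 142, 143, 144, 144, 144, 142, 126, 100]
388 [46, 83, 125, 127, 131, 150, 101, 61, 39, 35, 73, 124, 128, 101, 122, 224, 243, 243, 242, 241, 232, 235, 188, 148, 138, 142, 143, 144, 146, 143, 136, 123, 84, 59, 59]
392 [138, 138, 156, 203, 207, 195, 164, 125, 135, 138, 125, 104, 168, 239, 245, 242, 241, 232, 239, 215, 161, 144, 142, 142, 144, 146, 144, 144, 125, 96, 74, 100, 116, 108, 86]
```

View pics/crop3.png

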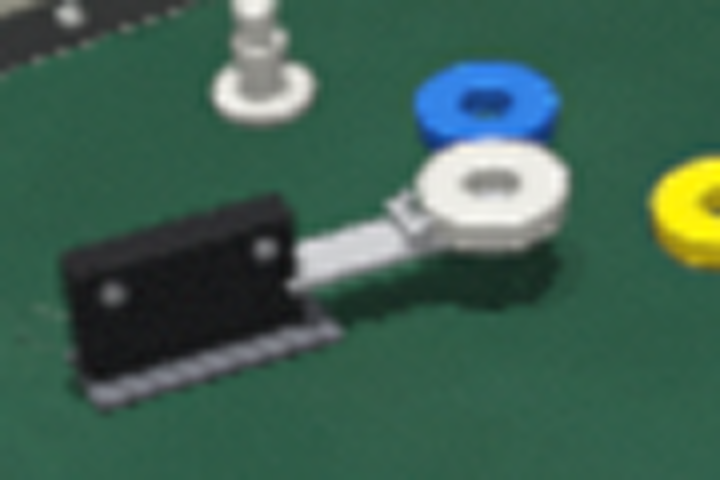

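The crop shows the handle, foot, blade and ring as described, with the ring's top centre at about (271.3,192.4) in the scene image.

```bash
python3 - <<'E'
from h import *
s=dict(np.load('pics/scene0.npz')); c=dict(np.load('pics/top0.npz'))
print('ring',ray(s,210+494.5/8-.5,170+183.5/8-.5,.044).round(4))
W=np.array([ray(s,u,v,.042)[:2] for u,v in zip(range(372,396,4),(294.3,291.95,289.4,287.1,284.6,282.2))])
k=np.polyfit(W[:,0],W[:,1],1); print('R inner',k,np.polyval(k,[.515,.56,.6]),W[0],W[-1])
t=r.sense(); p=t['position']; print('tcp',p)
E
```

```text
ring [0.5654 0.2366 0.044 ]
R inner [ 0.02035657 -0.31128255] [-0.30079891 -0.29988287 -0.2990686 ] [ 0.54092992 -0.30022034] [ 0.61426397 -0.29878552]
tcp [0.17476064 0.57343973 0.23052449]
```

Emit:
play_rows([
  [2.6,-3.2,0,1],
  [5.2,-6.4,0,3],
  [7.9,-9.6,0,4.5],
  [10.5,-12.7,0,6.5],
  [13.1,-15.9,0,8.4],
], hand=0)

```text
t: 0.52
position: [0.3065, 0.4133, 0.2309]
eef_rot: [0.073, 0.997, -0.0, -0.0]
wrist_force: [1.4, -0.0, 0.1]
opening: 0.999
gripper_force: 0.0
```

Emit:
play_rows([
  [2.6,-3.2,0,0],
  [5.2,-6.4,0,0],
  [7.9,-9.6,-2,0],
  [10.5,-12.7,-4,0],
  [13.2,-15.7,-6,0],
])

```text
t: 0.93
position: [0.4319, 0.264, 0.176]
eef_rot: [0.075, 0.997, 0.0, 0.0]
wrist_force: [0.2, 0.6, -0.3]
opening: 0.996
gripper_force: 0.0
```

Emit:
play_rows([
  [0,0,-2,0],
  [0,0,-4,0],
  [0,0,-6,0],
  [0,0,-6,0],
])

```text
t: 1.27
position: [0.4285, 0.2635, 0.1126]
eef_rot: [0.075, 0.997, -0.002, -0.003]
wrist_force: [-1.1, -0.1, -0.5]
opening: 1.002
gripper_force: 0.0
```

Emit:
play_rows([
  [0.5,-0.3,0,0],
  [0.95,-0.65,0,0],
  [0.95,-0.65,0,0],
  [0.95,-0.65,0,0],
])

```text
t: 1.6
position: [0.4417, 0.2596, 0.1178]
eef_rot: [0.075, 0.997, 0.001, 0.001]
wrist_force: [0.3, -0.0, 0.6]
opening: 1.003
gripper_force: 0.0
```

Emit:
play_rows([
  [0,0,0,0],
  [0,0,0,0],
  [0,0,0,0],
])

```text
t: 1.85
position: [0.4406, 0.2594, 0.1168]
eef_rot: [0.074, 0.997, 0.0, 0.0]
wrist_force: [-0.2, 0.1, 0.4]
opening: 1.002
gripper_force: 0.0
```

Emit:
play_rows([
  [-0.2,-0.2,-1.5,0],
  [-0.3,-0.2,-3.5,0],
  [-0.3,-0.2,-5.5,0],
  [-0.3,-0.2,-7,0],
  [-0.3,-0.2,-8,0],
])

```text
t: 2.27
position: [0.4365, 0.2568, 0.035]
eef_rot: [0.074, 0.997, -0.0, -0.001]
wrist_force: [-0.7, 1.1, 0.2]
opening: 0.996
gripper_force: 0.0
```

Emit:
play_rows([
  [0,0,-0.5,0],
  [0,0,-0.9,0],
  [0,0,-0.9,0],
  [0,0,-0.9,0],
  [0,0,-0.9,0],
])

```text
t: 2.68
position: [0.4382, 0.2576, 0.0282]
eef_rot: [0.075, 0.997, 0.0, 0.001]
wrist_force: [-0.1, 0.7, 0.4]
opening: 0.997
gripper_force: 0.0
```

```bash
python3 - <<'E'
from h import *
c=snap('top','top1');s=snap('scene','scene1')
a=cv2.resize(c['pixels'][200:310,150:270,::-1],None,fx=4,fy=4,interpolation=cv2.INTER_CUBIC)
b=cv2.resize(s['pixels'][120:230,180:260,::-1],None,fx=4,fy=4,interpolation=cv2.INTER_CUBIC)
cv2.imwrite('pics/crop4.png',np.hstack([a,b]))
print(r.sense()['position'])
E
```

```text
[0.43809862 0.25751814 0.02815983]
```

View pics/crop4.png

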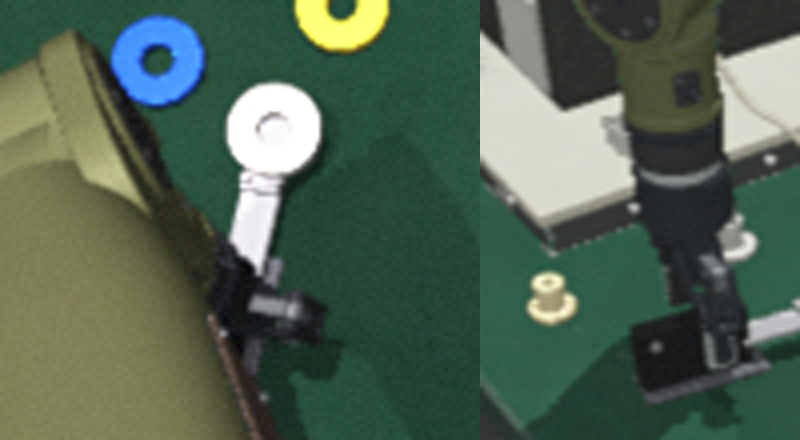

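The fingers straddle the handle and the ring is undisturbed, so I'll close.

Emit:
play_rows([
  [0,0,0,0],
  [0,0,0,0],
  [0,0,0,0],
  [0,0,0,0],
  [0,0,0,0],
], hand=1, newtons=50)

```text
t: 3.2
position: [0.4375, 0.2572, 0.0275]
eef_rot: [0.075, 0.997, -0.0, 0.0]
wrist_force: [-0.7, 1.2, -0.7]
opening: 0.301
gripper_force: 0.0
```

Emit:
play_rows([
  [0,0,0,0],
  [0,0,0,0],
  [0,0,0,0],
  [0,0,0,0],
  [0,0,0,0],
])

```text
t: 3.62
position: [0.4375, 0.257, 0.0275]
eef_rot: [0.075, 0.997, -0.0, 0.0]
wrist_force: [-1.3, -2.8, 4.6]
opening: 0.226
gripper_force: 49.4
```

Emit:
play_rows([
  [0,0,0.1,0],
  [0,0,0.3,0],
  [0,0,0.7,0],
  [0,0,1.2,0],
  [0,0,1.8,0],
])

```text
t: 4.03
position: [0.4371, 0.2571, 0.0455]
eef_rot: [0.074, 0.997, -0.0, -0.0]
wrist_force: [0.3, 0.5, -4.9]
opening: 0.231
gripper_force: 48.9
```

Emit:
play_rows([
  [0,0,0.7,0],
  [0,0,1.4,0],
  [0,0,2.1,0],
  [0,0,2.8,0],
  [0,0,3.5,0],
])

```text
t: 4.45
position: [0.4376, 0.2572, 0.0814]
eef_rot: [0.075, 0.997, 0.0, 0.0]
wrist_force: [0.1, -0.5, -4.5]
opening: 0.228
gripper_force: 48.9
```

Emit:
play_rows([
  [0,0,0.5,0],
  [0,0,0.8,0],
  [0,0,1.0,0],
  [0,0,1.0,0],
  [0,0,1.0,0],
])

```text
t: 4.87
position: [0.4374, 0.2571, 0.0903]
eef_rot: [0.075, 0.997, -0.0, -0.0]
wrist_force: [0.1, 0.2, -4.9]
opening: 0.228
gripper_force: 48.9
```

```bash
python3 - <<'E'
from h import *
snap('scene','scene2'); s=r.sense(); print(s['position'],s['wrist_force'],s['torque'])
c=snap('top','top2'); g=c['pixels'].min(2)
a=cv2.resize(c['pixels'][200:310,170:250,::-1],None,fx=4,fy=4,interpolation=cv2.INTER_CUBIC)
b=cv2.resize(np.load('pics/scene2.npz')['pixels'][120:230,190:300,::-1],None,fx=4,fy=4,interpolation=cv2.INTER_CUBIC)
cv2.imwrite('pics/crop5.png',np.hstack([a,b]))
E
```

```text
[0.43723373 0.25703697 0.0901175 ] [-0.34145037 -0.71031678 -4.26908071] [-0.00416037  0.15118286  0.0047921 ]
```

View pics/crop5.png

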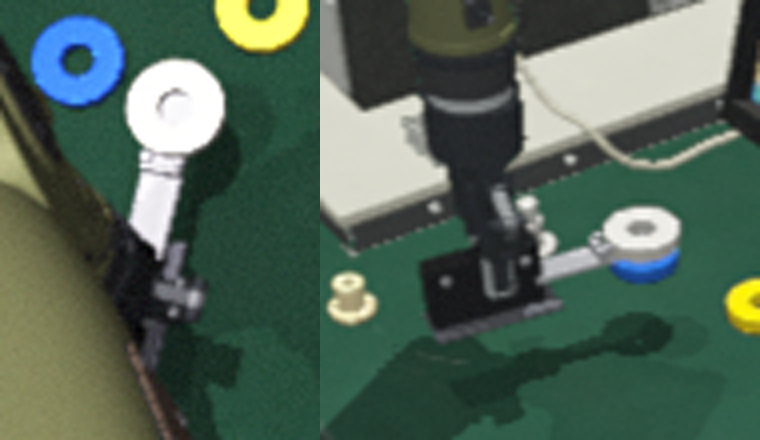

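```bash
python3 -c "
from h import *
print(r.sense()['joints'])"
```

```text
[ 5.31444049e-01  2.46375889e-01 -4.78497117e-01  8.46705860e-01
  1.55908548e-05  6.80614734e-01]
```

Emit:
play_rows([
  [0,-0.2,0,0],
  [0,-0.7,0,0],
  [0,-1.5,0,0],
  [0,-2.6,0,0.2],
  [0,-4.0,0,0.5],
])

```text
t: 5.38
position: [0.4374, 0.2163, 0.0904]
eef_rot: [0.07, 0.998, -0.0, 0.0]
wrist_force: [-0.3, 0.0, -4.2]
opening: 0.223
gripper_force: 49.1
```

Emit:
play_rows([
  [0,-1.7,0,0.4],
  [0,-3.7,0,0.8],
  [0,-5.7,0,1.2],
  [0,-7.7,0,1.6],
  [0,-9.7,0,2],
])

```text
t: 5.8
position: [0.437, 0.1182, 0.0904]
eef_rot: [0.053, 0.999, -0.0, -0.0]
wrist_force: [0.7, -0.3, -4.1]
opening: 0.227
gripper_force: 49.1
```

Emit:
play_rows([
  [-0.1,-2,0,0.5],
  [-0.2,-4,0,1],
  [-0.3,-6,0,1.5],
  [-0.4,-8,0,2],
  [-0.6,-10,0,2.5],
])

```text
t: 6.22
position: [0.431, 0.0182, 0.0905]
eef_rot: [0.031, 1.0, -0.0, 0.0]
wrist_force: [0.1, 0.2, -4.7]
opening: 0.226
gripper_force: 49.1
```

Emit:
play_rows([
  [-0.2,-2,0,0.5],
  [-0.4,-4,0,1],
  [-0.6,-6,0,1.5],
  [-0.8,-8,0,2],
  [-0.9,-10,0,2.5],
])

```text
t: 6.63
position: [0.4213, -0.0816, 0.0904]
eef_rot: [0.009, 1.0, -0.0, -0.0]
wrist_force: [-0.4, -0.4, -3.7]
opening: 0.229
gripper_force: 49.1
```

Emit:
play_rows([
  [0,-2,0,0.5],
  [0,-4,0,1],
  [0,-6,0,1.5],
  [0,-8,0,1.9],
  [0,-10,0,2.2],
])

```text
t: 7.05
position: [0.4214, -0.1816, 0.0905]
eef_rot: [-0.01, 1.0, -0.0, -0.0]
wrist_force: [0.3, 0.5, -4.6]
opening: 0.225
gripper_force: 49.1
```

Emit:
play_rows([
  [0,-2,0,0],
  [0,-4,0,0],
  [0,-5.7,0,0],
  [0,-7.1,0,0],
  [0,-8.2,0,0],
])

```text
t: 7.47
position: [0.4217, -0.2635, 0.0904]
eef_rot: [-0.009, 1.0, -0.0, -0.0]
wrist_force: [0.2, 0.1, -5.4]
opening: 0.224
gripper_force: 49.2
```

Emit:
play_rows([
  [0,-0.8,0,0],
  [0,-1.4,0,0],
  [0,-1.8,0,0],
  [0,-2.1,0,0],
  [0,-2.3,0,0],
])

```text
t: 7.88
position: [0.4225, -0.2847, 0.0904]
eef_rot: [-0.01, 1.0, 0.0, -0.0]
wrist_force: [-0.2, -0.7, -4.9]
opening: 0.229
gripper_force: 49.1
```

Emit:
play_rows([
  [0,0,0,0],
  [0,0,0,0],
  [0,0,0,0],
])

```text
t: 8.13
position: [0.4225, -0.2844, 0.0904]
eef_rot: [-0.01, 1.0, 0.0, -0.0]
wrist_force: [-0.4, 0.4, -4.3]
opening: 0.231
gripper_force: 49.1
```

```bash
python3 - <<'E'
from h import *
c=snap('top','top3'); s=snap('scene','scene3'); st=r.sense(); print(st['t'],st['position'],st['eef_rot'],st['wrist_force'])
a=cv2.resize(c['pixels'][185:285,375:455,::-1],None,fx=5,fy=5,interpolation=cv2.INTER_CUBIC)
b=cv2.resize(s['pixels'][230:330,330:410,::-1],None,fx=5,fy=5,interpolation=cv2.INTER_CUBIC)
cv2.imwrite('pics/crop6.png',np.hstack([a,b]))
E
```

```text
8.2333 [ 0.42249675 -0.28442477  0.09040639] [-1.03147686e-02  9.99946795e-01  9.36274596e-05 -5.51256378e-05] [-0.01951708 -0.96194512 -4.25384986]
```

View pics/crop6.png

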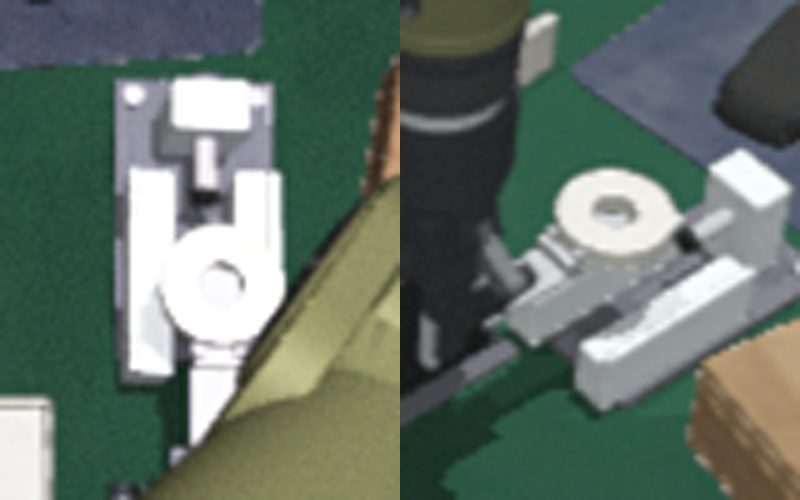

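The ring hovers level over the rails, with its centre at about (419,241) in the top view. I'll check its lateral position with numbers.

```bash
python3 - <<'E'
from h import *
for n,z in(('top',.1065),):
    c=dict(np.load('pics/top3.npz')); print(ray(c,375+222.5/5-.5,185+283.5/5-.5,z).round(4))
    g=c['pixels'].min(2).astype(float)
    # hole outline (blade seen through hole slightly darker) and blade edges in front
    for v in (258,262,266): print(v,g[v,405:430].astype(int).tolist())
    # left ring edge/right ring edge at rows
    for v in range(235,248,2): print(v,g[v,404:436].astype(int).tolist())
c=dict(np.load('pics/scene3.npz')); print(ray(c,330+(616-400+.5)/5-.5,230+211.5/5-.5,.1065).round(4))
E
```

```text
[ 0.5491 -0.2803  0.1065]
258 [255, 255, 255, 255, 163, 37, 18, 34, 126, 182, 198, 198, 200, 199, 201, 208, 207, 147, 69, 46, 43, 53, 91, 137, 143]
262 [29, 33, 31, 25, 25, 29, 19, 65, 212, 252, 252, 252, 251, 250, 251, 255, 229, 107, 50, 81, 112, 116, 119, 124, 131]
266 [40, 34, 32, 26, 32, 24, 21, 60, 211, 253, 253, 252, 253, 252, 174, 67, 74, 93, 101, 91, 81, 74, 66, 62, 61]
235 [255, 255, 255, 255, 255, 255, 255, 255, 255, 255, 255, 255, 255, 255, 255, 255, 255, 255, 255, 255, 255, 254, 254, 254, 251, 254, 253, 159, 52, 41, 44, 42]
237 [255, 255, 255, 253, 254, 255, 255, 255, 255, 255, 255, 255, 255, 234, 174, 156, 203, 254, 255, 255, 255, 255, 254, 255, 255, 255, 255, 156, 48, 40, 41, 43]
239 [255, 255, 255, 250, 254, 255, 255, 255, 255, 255, 254, 246, 245, 252, 251, 236, 214, 193, 173, 249, 255, 255, 255, 255, 255, 255, 255, 205, 66, 36, 38, 29]
241 [255, 255, 242, 244, 255, 255, 255, 255, 255, 255, 251, 248, 251, 251, 251, 250, 252, 254, 218, 143, 255, 255, 255, 255, 255, 255, 255, 238, 75, 32, 36, 44]
243 [251, 230, 191, 225, 255, 255, 255, 255, 255, 255, 255, 252, 250, 251, 250, 250, 251, 252, 244, 223, 254, 255, 255, 255, 255, 255, 255, 222, 67, 25, 45, 69]
245 [246, 231, 216, 172, 252, 255, 255, 255, 255, 255, 255, 254, 252, 251, 249, 248, 250, 252, 251, 254, 255, 255, 255, 255, 255, 255, 242, 111, 41, 55, 75, 75]
247 [228, 228, 221, 184, 153, 251, 255, 255, 255, 255, 255, 255, 255, 255, 255, 255, 255, 255, 255, 255, 255, 255, 255, 255, 255, 217, 69, 32, 61, 79, 69, 87]
[ 0.551  -0.2828  0.1065]
```

Emit:
play_rows([
  [0,-0.1,-0.2,0],
  [0,-0.1,-0.6,0],
  [0,-0.1,-1.2,0],
  [0,-0.1,-1.9,0],
  [0,-0.1,-2.6,0],
])

```text
t: 8.65
position: [0.4223, -0.2857, 0.0635]
eef_rot: [-0.01, 1.0, 0.0, -0.0]
wrist_force: [-0.2, -1.0, -4.7]
opening: 0.224
gripper_force: 49.2
```

Emit:
play_rows([
  [0,0,-0.7,0],
  [0,0,-1.2,0],
  [0,0,-1.5,0],
  [0,0,-1.7,0],
  [0,0,-1.7,0],
])

```text
t: 9.07
position: [0.4222, -0.2856, 0.0469]
eef_rot: [-0.01, 1.0, 0.0, -0.0]
wrist_force: [0.1, -0.3, -4.5]
opening: 0.224
gripper_force: 49.2
```

Emit:
play_rows([
  [0,0,0,0],
  [0,0,0,0],
  [0,0,0,0],
])

```text
t: 9.32
position: [0.4228, -0.286, 0.0478]
eef_rot: [-0.01, 1.0, -0.0, 0.0]
wrist_force: [0.6, -0.0, -4.8]
opening: 0.231
gripper_force: 49.2
```

```bash
python3 - <<'E'
from h import *
c=snap('top','top4'); st=r.sense(); print(st['position'],st['wrist_force'])
g=c['pixels'].min(2).astype(float)
def e(v,a,b,th=140): 
    p=g[v]; return [round(i+(th-p[i])/(p[i+1]-p[i]),2) for i in range(a,b) if (p[i]-th)*(p[i+1]-th)<0]
for v in (262,264,266): 
    x=e(v,405,430); print('blade',v,x,[ray(c,u,v,.0497)[:2].round(4).tolist() for u in x[:2]])
im=c['pixels']
a=cv2.resize(im[185:285,375:455,::-1],None,fx=6,fy=6,interpolation=cv2.INTER_CUBIC)
s=snap('scene','scene4'); b=cv2.resize(s['pixels'][240:320,340:390,::-1],None,fx=6,fy=6,interpolation=cv2.INTER_CUBIC)
b=cv2.copyMakeBorder(b,0,600-480,0,0,cv2.BORDER_CONSTANT)
cv2.imwrite('pics/crop7.png',np.hstack([a,b]))
for v in range(228,252,3): print(v,g[v,402:436].astype(int).tolist())
E
```

```text
[ 0.42278075 -0.28599099  0.04777497] [ 0.48014946  0.06029567 -4.99969694]
blade 262 [np.float64(410.84), np.float64(419.7)] [[0.5055, -0.2688], [0.5067, -0.2917]]
blade 264 [np.float64(410.79), np.float64(419.14)] [[0.5003, -0.2688], [0.5014, -0.2903]]
blade 266 [np.float64(410.8), np.float64(418.74)] [[0.495, -0.2689], [0.4961, -0.2894]]
228 [251, 255, 255, 255, 255, 255, 255, 244, 128, 79, 76, 82, 77, 84, 129, 143, 148, 109, 92, 135, 255, 255, 255, 255, 255, 255, 237, 254, 245, 117, 42, 40, 45, 42]
231 [254, 254, 255, 255, 255, 255, 255, 243, 160, 146, 149, 150, 143, 143, 144, 146, 147, 107, 91, 136, 255, 255, 255, 255, 255, 255, 238, 253, 253, 150, 51, 44, 45, 45]
234 [254, 254, 255, 255, 255, 255, 255, 240, 163, 182, 223, 239, 249, 255, 255, 255, 255, 254, 238, 229, 255, 255, 255, 255, 255, 255, 237, 252, 255, 159, 52, 39, 39, 47]
237 [254, 254, 255, 255, 255, 254, 253, 254, 255, 255, 255, 255, 255, 255, 255, 255, 255, 255, 255, 255, 254, 254, 254, 254, 255, 255, 236, 248, 252, 167, 52, 41, 48, 37]
240 [254, 254, 255, 255, 252, 254, 255, 255, 255, 255, 255, 255, 255, 255, 255, 255, 255, 255, 255, 255, 255, 255, 255, 254, 255, 255, 226, 250, 253, 168, 56, 36, 41, 39]
243 [254, 255, 255, 234, 253, 255, 255, 255, 255, 255, 255, 253, 251, 251, 251, 251, 253, 235, 157, 176, 255, 255, 255, 255, 255, 255, 247, 246, 247, 163, 47, 28, 56, 75]
246 [254, 255, 249, 192, 254, 255, 255, 255, 255, 255, 254, 252, 250, 251, 250, 250, 251, 252, 244, 210, 254, 255, 255, 255, 255, 255, 254, 232, 136, 54, 47, 79, 82, 72]
249 [254, 255, 250, 206, 192, 255, 255, 255, 255, 255, 255, 255, 255, 254, 250, 250, 250, 251, 254, 255, 255, 255, 255, 255, 255, 255, 164, 50, 47, 73, 71, 71, 94, 100]
```

View pics/crop7.png

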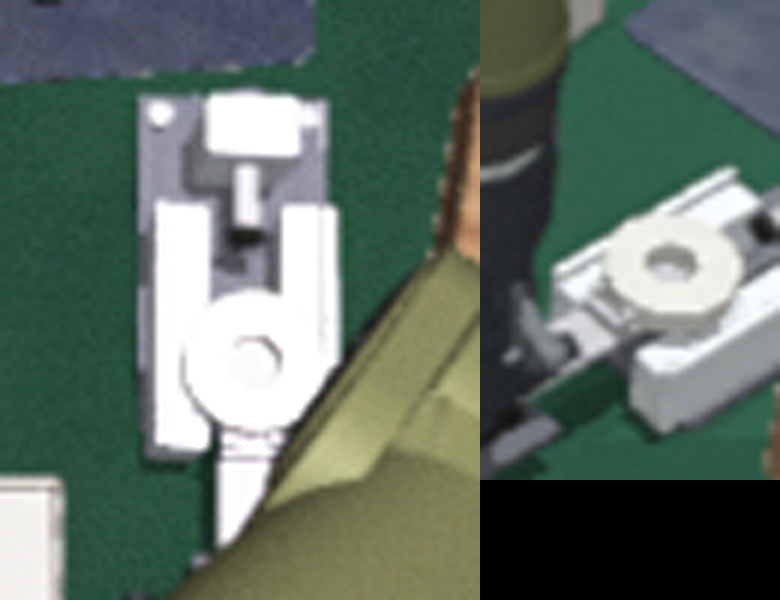

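```bash
python3 - <<'E'
from h import *
c=dict(np.load('pics/top4.npz')); s=dict(np.load('pics/scene4.npz'))
print('ring top',ray(c,417.6,245,.0645).round(4), 'scene',ray(s,340+(673-480+.5)/6-.5,240+264.5/6-.5,.0645).round(4))
im=s['pixels'].min(2).astype(float)
print('axis uv', [ray(c,415.45,228,.042).round(4)])
# slot centre in image at several rows
g=c['pixels'].min(2).astype(float)
for v in (222,225,228,231):
    p=g[v]; x=[i+(185-p[i])/(p[i+1]-p[i]) for i in range(404,428) if (p[i]-185)*(p[i+1]-185)<0]; print(v,[ray(c,u,v,.042)[:2].round(4).tolist() for u in (x[0],x[-1])])
# nose dark blob
print([ (v,g[v,410:422].astype(int).tolist()) for v in (218,221,223,224,225,226)])
E
```

```text
ring top [ 0.5482 -0.2832  0.0645] scene [ 0.5504 -0.2853  0.0645]
axis uv [array([ 0.5986, -0.2799,  0.042 ])]
222 [[0.6141, -0.2645], [0.6157, -0.2953]]
225 [[0.6059, -0.2646], [0.6075, -0.2955]]
228 [[0.5978, -0.2643], [0.5994, -0.2956]]
231 [[0.5897, -0.265], [0.5913, -0.2958]]
[(218, [146, 108, 83, 89, 187, 242, 245, 218, 152, 128, 150, 153]), (221, [159, 106, 82, 86, 178, 232, 241, 235, 184, 145, 142, 146]), (223, [163, 111, 66, 50, 48, 51, 59, 61, 80, 110, 115, 134]), (224, [160, 108, 70, 39, 27, 31, 31, 32, 49, 75, 87, 130]), (225, [157, 111, 70, 47, 34, 31, 37, 43, 70, 77, 91, 131]), (226, [162, 109, 83, 65, 48, 71, 87, 97, 117, 98, 97, 133])]
```

Emit:
play_rows([
  [0,0.1,0,0],
  [0,0.2,0,0],
  [0,0.2,-0.1,0],
  [0,0.2,-0.3,0],
  [0,0.2,-0.5,0],
])

```text
t: 9.83
position: [0.4226, -0.2838, 0.0423]
eef_rot: [-0.01, 1.0, -0.0, 0.0]
wrist_force: [0.4, -0.3, -4.7]
opening: 0.232
gripper_force: 49.2
```

Emit:
play_rows([
  [0,0,-0.15,0],
  [0,0,-0.25,0],
  [0,0,-0.35,0],
  [0,0,-0.45,0],
  [0,0,-0.55,0],
])

```text
t: 10.25
position: [0.4228, -0.284, 0.037]
eef_rot: [-0.01, 1.0, -0.0, 0.0]
wrist_force: [-0.5, 0.4, -4.6]
opening: 0.231
gripper_force: 49.2
```

Emit:
play_rows([
  [0,0,-0.15,0],
  [0,0,-0.3,0],
  [0,0,-0.35,0],
  [0,0,-0.35,0],
  [0,0,-0.35,0],
])

```text
t: 10.67
position: [0.4225, -0.2838, 0.0334]
eef_rot: [-0.01, 1.0, 0.0, -0.0]
wrist_force: [-0.8, 0.2, -4.3]
opening: 0.228
gripper_force: 49.2
```

```bash
python3 - <<'E'
from h import *
c=snap('top','top5');s=snap('scene','scene5'); st=r.sense(); print(st['t'],st['position'],st['wrist_force'],st['eef_rot'])
a=cv2.resize(c['pixels'][195:285,385:445,::-1],None,fx=6,fy=6,interpolation=cv2.INTER_CUBIC)
b=cv2.resize(s['pixels'][240:330,340:410,::-1],None,fx=6,fy=6,interpolation=cv2.INTER_CUBIC)
cv2.imwrite('pics/crop8.png',np.hstack([a,b]))
E
```

```text
10.7667 [ 0.42254215 -0.28383844  0.03349307] [ 0.34243286 -0.28980228 -4.21841478] [-1.00471659e-02  9.99949525e-01 -1.18089813e-05  3.86015644e-05]
```

View pics/crop8.png

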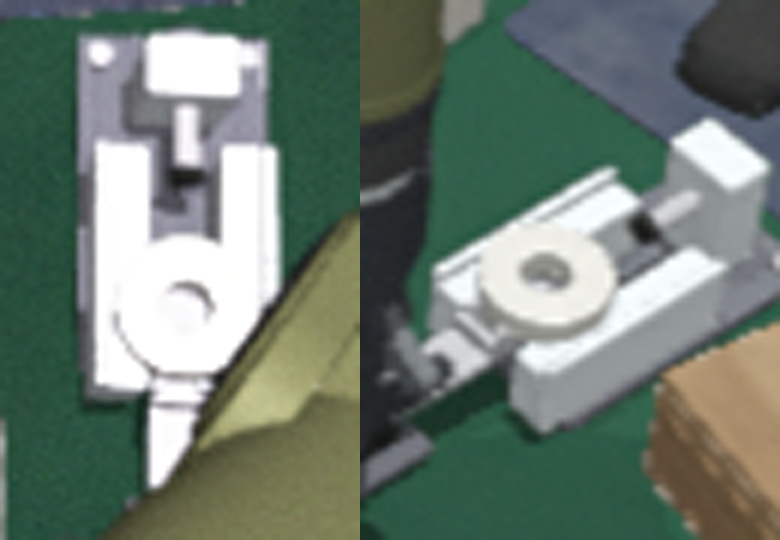

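Emit:
play_rows([
  [0.1,0,0,0],
  [0.2,0,0,0],
  [0.3,0.01,0,0],
  [0.4,0.01,0,0],
  [0.5,0.01,0,0],
])

```text
t: 11.18
position: [0.4274, -0.2837, 0.0334]
eef_rot: [-0.01, 1.0, -0.0, -0.0]
wrist_force: [-0.6, 0.6, -3.0]
opening: 0.227
gripper_force: 49.4
```

Emit:
play_rows([
  [0.15,0,0,0],
  [0.3,0.01,0,0],
  [0.45,0.01,0,0],
  [0.6,0.01,0,0],
  [0.75,0.02,0,0],
])

```text
t: 11.6
position: [0.4352, -0.2835, 0.0334]
eef_rot: [-0.01, 1.0, 0.0, -0.0]
wrist_force: [-1.3, 0.3, -2.6]
opening: 0.227
gripper_force: 49.4
```

Emit:
play_rows([
  [0.15,0,0,0],
  [0.3,0.01,0,0],
  [0.45,0.01,0,0],
  [0.55,0.01,0,0],
  [0.6,0.01,0,0],
])

```text
t: 12.02
position: [0.4412, -0.2834, 0.0334]
eef_rot: [-0.01, 1.0, -0.0, 0.0]
wrist_force: [-0.6, 0.1, -3.8]
opening: 0.227
gripper_force: 49.3
```

```bash
python3 - <<'E'
from h import *
c=snap('top','top6');st=r.sense(); print(st['t'],st['position'],st['wrist_force'])
g=c['pixels'].min(2).astype(int)
for u in (414,415,416,417): print(u,g[216:244,u].tolist())
E
```

```text
12.0667 [ 0.44126659 -0.28342256  0.03344563] [-0.31693361 -0.33110615 -2.5370972 ]
414 [190, 191, 188, 186, 188, 174, 127, 46, 24, 27, 52, 79, 214, 255, 255, 255, 255, 255, 255, 247, 152, 209, 253, 252, 251, 250, 250, 252]
415 [240, 240, 240, 241, 243, 233, 154, 53, 29, 29, 70, 105, 214, 255, 255, 255, 255, 255, 255, 206, 134, 212, 253, 251, 250, 249, 249, 249]
416 [243, 243, 243, 245, 244, 241, 175, 59, 32, 33, 82, 129, 229, 255, 255, 255, 255, 255, 255, 220, 137, 210, 254, 253, 252, 251, 250, 250]
417 [211, 206, 218, 237, 238, 237, 185, 66, 36, 48, 97, 138, 233, 255, 255, 255, 255, 255, 255, 255, 148, 172, 228, 241, 253, 253, 252, 252]
```

Emit:
play_rows([
  [0.1,0,0,0],
  [0.2,0,0,0],
  [0.3,0.01,0,0],
  [0.4,0.01,0,0],
  [0.4,0.01,0,0],
])

```text
t: 12.48
position: [0.4453, -0.2833, 0.0335]
eef_rot: [-0.01, 1.0, -0.0, 0.0]
wrist_force: [-0.7, 0.5, -3.0]
opening: 0.226
gripper_force: 49.3
```

Emit:
play_rows([
  [0.04,0,0,0],
  [0.08,0,0,0],
  [0.12,0,0,0],
  [0.12,0,0,0],
])

```text
t: 12.82
position: [0.4463, -0.2833, 0.0334]
eef_rot: [-0.01, 1.0, 0.0, 0.0]
wrist_force: [-0.7, -0.1, -2.9]
opening: 0.225
gripper_force: 49.3
```

Emit:
play_rows([
  [0.04,0,0,0],
  [0.08,0,0,0],
  [0.12,0,0,0],
  [0.15,0,0,0],
  [0.15,0,0,0],
])

```text
t: 13.23
position: [0.4478, -0.2833, 0.0334]
eef_rot: [-0.01, 1.0, -0.0, 0.0]
wrist_force: [-1.1, 0.5, -3.2]
opening: 0.231
gripper_force: 49.3
```

Emit:
play_rows([
  [0.04,0,0,0],
  [0.08,0,0,0],
  [0.12,0,0,0],
  [0.15,0,0,0],
  [0.15,0,0,0],
])

```text
t: 13.65
position: [0.4493, -0.2833, 0.0334]
eef_rot: [-0.01, 1.0, 0.0, 0.0]
wrist_force: [-0.8, 0.4, -2.7]
opening: 0.226
gripper_force: 49.3
```

Emit:
play_rows([
  [0.04,0,0,0],
  [0.08,0,0,0],
  [0.12,0,0,0],
  [0.12,0,0,0],
])

```text
t: 13.98
position: [0.4505, -0.2833, 0.0334]
eef_rot: [-0.01, 1.0, 0.0, 0.0]
wrist_force: [-1.0, -0.4, -4.0]
opening: 0.228
gripper_force: 49.3
```

Emit:
play_rows([
  [0.04,0,0,0],
  [0.08,0,0,0],
  [0.12,0,0,0],
  [0.12,0,0,0],
])

```text
t: 14.32
position: [0.4517, -0.2833, 0.0334]
eef_rot: [-0.01, 1.0, -0.0, 0.0]
wrist_force: [-0.4, 0.7, -3.1]
opening: 0.227
gripper_force: 49.4
```

Emit:
play_rows([
  [0.04,0,0,0],
  [0.08,0,0,0],
  [0.12,0,0,0],
  [0.12,0,0,0],
])

```text
t: 14.65
position: [0.4522, -0.2832, 0.0333]
eef_rot: [-0.01, 1.0, 0.0, -0.001]
wrist_force: [-4.0, -0.2, -2.0]
opening: 0.227
gripper_force: 49.5
```

Emit:
play_rows([
  [0.03,0,0,0],
  [0.06,0,0,0],
  [0.06,0,0,0],
])

```text
t: 14.9
position: [0.4526, -0.2832, 0.0333]
eef_rot: [-0.01, 1.0, 0.0, -0.001]
wrist_force: [-5.1, -0.4, -1.2]
opening: 0.224
gripper_force: 49.6
```

Emit:
play_rows([
  [0.04,0,0,0],
  [0.08,0,0,0],
  [0.08,0,0,0],
])

```text
t: 15.15
position: [0.4528, -0.2832, 0.0332]
eef_rot: [-0.01, 1.0, 0.0, -0.001]
wrist_force: [-6.7, -0.0, 1.5]
opening: 0.227
gripper_force: 49.8
```

```bash
python3 - <<'E'
from h import *
st=r.sense(); print(st['position'],st['wrist_force'],st['torque'],st['eef_rot'],st['tau'])
c=snap('top','top7');s=snap('scene','scene7')
st=r.sense(); print(st['wrist_force'],st['torque'],st['position'])
# ring hi-lite in scene: hole/outer ellipse
im=s['pixels'].astype(int); m=((im.min(2)>150)).astype(np.uint8)
g=c['pixels'].min(2).astype(int)
for u in (414,416): print(u,g[216:244,u].tolist())
p=np.load('pics/scene5.npz')['pixels'].astype(int)
print([ (a.min(2)[255:300,362].tolist()) for a in (p,im)])
E
```

```text
[ 0.45281276 -0.28315448  0.03321566] [-6.65369639 -0.03970032  1.48214094] [-0.05096259  1.2272885   0.00774151] [-9.88024094e-03  9.99950405e-01  4.32980792e-05 -1.25170368e-03] [ 2.21757039e+00 -5.07004023e+01  3.12277508e+01 -2.42017843e+00
  1.08979136e+00  1.45860078e-03]
[-7.75703841  0.38078467  0.53355866] [-0.06414946  1.16686953  0.00928178] [ 0.45280053 -0.28316701  0.03319647]
414 [189, 190, 189, 188, 189, 169, 91, 66, 208, 255, 255, 255, 255, 255, 255, 235, 145, 213, 252, 251, 251, 250, 249, 252, 255, 255, 255, 255]
416 [245, 244, 244, 244, 246, 237, 105, 68, 209, 255, 255, 255, 255, 255, 255, 158, 125, 215, 254, 252, 251, 251, 250, 252, 254, 255, 255, 255]
[[48, 49, 48, 47, 50, 49, 50, 49, 51, 50, 48, 48, 47, 49, 48, 50, 48, 48, 48, 50, 47, 44, 51, 130, 225, 235, 232, 232, 232, 231, 231, 231, 232, 233, 220, 190, 141, 128, 123, 144, 164, 183, 153, 120, 119], [45, 43, 46, 48, 54, 54, 54, 53, 50, 46, 44, 46, 49, 46, 48, 48, 49, 49, 48, 49, 47, 44, 58, 145, 226, 205, 169, 227, 246, 244, 244, 246, 243, 187, 152, 176, 209, 199, 130, 78, 96, 100, 99, 82, 135]]
```

Emit:
play_rows([
  [0.04,0,0.01,0],
  [0.08,0,0.02,0],
  [0.08,0,0.02,0],
])

```text
t: 15.5
position: [0.453, -0.2831, 0.0333]
eef_rot: [-0.01, 1.0, 0.0, -0.002]
wrist_force: [-8.3, -0.8, 1.2]
opening: 0.227
gripper_force: 49.8
```

Emit:
play_rows([
  [0.04,0,0,0],
  [0.09,0,0.01,0],
  [0.09,0,0.01,0],
  [0.09,0,0.01,0],
])

```text
t: 15.83
position: [0.4533, -0.283, 0.0333]
eef_rot: [-0.01, 1.0, 0.0, -0.002]
wrist_force: [-10.9, -0.9, 2.2]
opening: 0.227
gripper_force: 50.0
```

Emit:
play_rows([
  [0,0,0,0],
  [0,0,0,0],
  [0,0,0,0],
  [0,0,0,0],
  [0,0,0,0],
])

```text
t: 16.25
position: [0.4533, -0.2831, 0.0333]
eef_rot: [-0.01, 1.0, 0.0, -0.002]
wrist_force: [-10.5, -0.8, 1.9]
opening: 0.227
gripper_force: 50.0
```

Emit:
play_rows([
  [0,0,0,0],
  [0,0,0,0],
  [0,0,0,0],
  [0,0,0,0],
  [0,0,0,0],
])

```text
t: 16.67
position: [0.4533, -0.283, 0.0333]
eef_rot: [-0.01, 1.0, 0.0, -0.002]
wrist_force: [-9.8, -0.0, 2.0]
opening: 0.225
gripper_force: 50.0
```

Emit:
play_rows([
  [0,0,0,0],
  [0,0,0,0],
  [0,0,0,0],
  [0,0,0,0],
])

```text
t: 17.0
position: [0.4533, -0.283, 0.0333]
eef_rot: [-0.01, 1.0, 0.0, -0.002]
wrist_force: [-9.7, -0.4, 3.0]
opening: 0.224
gripper_force: 50.0
```

Emit:
play_rows([
  [-0.06,0,0,0],
  [-0.12,0,0,0],
  [-0.2,0,0,0],
  [-0.28,-0.01,0,0],
  [-0.36,-0.01,0,0],
])

```text
t: 17.42
position: [0.4524, -0.2834, 0.0336]
eef_rot: [-0.01, 1.0, 0.0, 0.0]
wrist_force: [-2.3, 0.2, -4.7]
opening: 0.229
gripper_force: 49.4
```

Emit:
play_rows([
  [-0.1,0,0,0],
  [-0.2,0,0,0],
  [-0.3,-0.01,0,0],
  [-0.4,-0.01,0,0],
  [-0.5,-0.01,0,0],
])

```text
t: 17.83
position: [0.4477, -0.2837, 0.0339]
eef_rot: [-0.01, 1.0, -0.0, 0.0]
wrist_force: [-0.3, -0.4, -3.3]
opening: 0.226
gripper_force: 49.3
```

```bash
python3 - <<'E'
from h import *
c=snap('top','top8');st=r.sense(); print(st['t'],st['position'],st['wrist_force'])
g=c['pixels'].min(2).astype(int); o=np.load('pics/top7.npz')['pixels'].min(2).astype(int)
for u in (414,416): print(u,o[216:256,u].tolist(),g[216:256,u].tolist())
E
```

```text
17.8833 [ 0.44732197 -0.2835646   0.03385702] [-0.58987803 -0.23153974 -3.80513956]
414 [189, 190, 189, 188, 189, 169, 91, 66, 208, 255, 255, 255, 255, 255, 255, 235, 145, 213, 252, 251, 251, 250, 249, 252, 255, 255, 255, 255, 255, 255, 255, 154, 197, 249, 250, 197, 253, 254, 253, 242] [187, 189, 186, 188, 189, 170, 91, 52, 208, 255, 255, 255, 255, 255, 255, 250, 157, 208, 253, 251, 251, 250, 250, 250, 254, 255, 255, 255, 255, 255, 255, 153, 151, 212, 252, 250, 251, 210, 253, 253]
416 [245, 244, 244, 244, 246, 237, 105, 68, 209, 255, 255, 255, 255, 255, 255, 158, 125, 215, 254, 252, 251, 251, 250, 252, 254, 255, 255, 255, 255, 255, 255, 161, 178, 221, 195, 147, 220, 194, 113, 59] [244, 245, 243, 244, 245, 238, 147, 66, 202, 255, 255, 255, 255, 255, 255, 227, 138, 209, 254, 253, 251, 250, 250, 249, 252, 255, 255, 255, 255, 255, 255, 156, 161, 217, 254, 252, 254, 154, 212, 224]
```

The ring stayed at the stop and the pins are receding. Next I'll withdraw.

Emit:
play_rows([
  [-0.2,0,0,0],
  [-0.5,-0.01,0,0],
  [-0.9,-0.02,0,0],
  [-1.4,-0.03,0,0],
  [-2.0,-0.04,0,0],
])

```text
t: 18.3
position: [0.4268, -0.2839, 0.0337]
eef_rot: [-0.01, 1.0, -0.0, 0.0]
wrist_force: [0.1, 0.3, -2.8]
opening: 0.229
gripper_force: 49.3
```

Emit:
play_rows([
  [-0.8,-0.02,0,0],
  [-1.6,-0.03,0,0],
  [-2.4,-0.05,0,0],
  [-3.2,-0.07,0,0],
  [-4.0,-0.08,0,0],
])

```text
t: 18.72
position: [0.3863, -0.2847, 0.0338]
eef_rot: [-0.01, 1.0, -0.0, -0.0]
wrist_force: [-0.2, 0.1, -3.6]
opening: 0.225
gripper_force: 49.3
```

Emit:
play_rows([
  [-0.8,-0.02,0,0],
  [-1.6,-0.03,0,0],
  [-2.4,-0.05,0,0],
  [-3.2,-0.07,0,0],
  [-3.8,-0.08,0,0],
])

```text
t: 19.13
position: [0.3482, -0.2854, 0.0337]
eef_rot: [-0.01, 1.0, 0.0, -0.0]
wrist_force: [-0.4, -0.1, -2.9]
opening: 0.228
gripper_force: 49.3
```

Emit:
play_rows([
  [-0.3,0,0,0],
  [-0.5,0,0,0],
  [-0.5,0,0,0],
  [-0.5,0,0,0],
])

```text
t: 19.47
position: [0.3446, -0.2857, 0.0338]
eef_rot: [-0.01, 1.0, -0.0, 0.0]
wrist_force: [-0.2, -0.2, -3.6]
opening: 0.227
gripper_force: 49.3
```

```bash
python3 - <<'E'
from h import *
c=snap('top','top9');st=r.sense(); print(st['t'],st['position'],st['wrist_force'],st['eef_rot'])
g=c['pixels'].min(2).astype(int)
print(g[216:270,416].tolist())
# tray right edge (bright) along row
t=np.load('pics/top0.npz')
for v in (270,300,322):
    p=t['pixels'].min(2)[v].astype(int); u=[i for i in range(370,395) if p[i]>110][-1]; print('tray',ray(t,u,v,.01).round(3))
E
```

```text
19.5167 [ 0.34473086 -0.28570486  0.03382725] [ 0.92427826 -0.72828952 -2.9617725 ] [-1.01336936e-02  9.99948615e-01 -1.39755192e-04  2.36535058e-04]
[244, 243, 242, 242, 245, 238, 146, 67, 204, 255, 255, 255, 255, 255, 255, 232, 101, 61, 80, 81, 77, 82, 93, 146, 246, 255, 255, 255, 255, 255, 255, 145, 71, 74, 81, 106, 144, 147, 145, 149, 138, 62, 38, 36, 41, 45, 42, 36, 43, 43, 105, 225, 254, 251]
tray [ 0.488 -0.206  0.01 ]
tray [ 0.408 -0.206  0.01 ]
tray [ 0.351 -0.213  0.01 ]
```

Emit:
play_rows([
  [0.3,0,-0.1,0],
  [0.7,0.02,-0.25,0],
  [1.0,0.02,-0.4,0],
  [1.0,0.02,-0.5,0],
  [1.0,0.02,-0.58,0],
])

```text
t: 19.93
position: [0.3546, -0.2852, 0.0277]
eef_rot: [-0.01, 1.0, 0.0, -0.0]
wrist_force: [-0.5, -0.5, -3.3]
opening: 0.227
gripper_force: 49.3
```

Emit:
play_rows([
  [0,0,-0.03,0],
  [0,0,-0.06,0],
  [0,0,-0.06,0],
])

```text
t: 20.18
position: [0.3545, -0.2853, 0.0275]
eef_rot: [-0.01, 1.0, 0.0, 0.0]
wrist_force: [-0.0, 0.1, 0.2]
opening: 0.228
gripper_force: 49.6
```

Emit:
play_rows([
  [0,0,0,0],
  [0,0,0,0],
  [0,0,0,0],
  [0,0,0,0],
  [0,0,0,0],
], hand=0)

```text
t: 20.6
position: [0.3543, -0.2854, 0.0274]
eef_rot: [-0.01, 1.0, -0.0, 0.0]
wrist_force: [0.3, 0.3, 0.2]
opening: 0.916
gripper_force: 0.0
```

Emit:
play_rows([
  [0,0,0,0],
  [0,0,0,0],
  [0,0,0,0],
  [0,0,0,0],
  [0,0,0,0],
])

```text
t: 21.02
position: [0.3543, -0.2853, 0.0273]
eef_rot: [-0.01, 1.0, -0.0, -0.0]
wrist_force: [-0.3, -0.3, -0.1]
opening: 0.997
gripper_force: 0.0
```

Emit:
play_rows([
  [0,0,0.3,0],
  [0,0,1,0],
  [0,0,2,0],
  [0,0,3.5,0],
  [0,0,5,0],
])

```text
t: 21.43
position: [0.3542, -0.2852, 0.0786]
eef_rot: [-0.01, 1.0, 0.0, -0.0]
wrist_force: [-0.2, -0.8, -1.0]
opening: 1.001
gripper_force: 0.0
```

Emit:
play_rows([
  [0,0,2,0],
  [0,0,4,0],
  [0,0,6,0],
  [0,0,7,0],
  [0,0,7,0],
])

```text
t: 21.85
position: [0.3559, -0.2866, 0.1503]
eef_rot: [-0.01, 1.0, -0.002, 0.002]
wrist_force: [0.6, -0.5, -0.1]
opening: 1.003
gripper_force: 0.0
```

```bash
python3 - <<'E'
from h import *
c=snap('top','top10');st=r.sense(); print(st['t'],st['position'],st['wrist_force'])
g=c['pixels'].min(2).astype(int)
print(g[216:270,416].tolist())
s=snap('scene','scene10'); im=s['pixels'].astype(int)
# handle in scene: expected corners, darkness check
for n,X in {'handle side':(.345,-.296,.035),'bench beside':(.345,-.33,0),'blade':(.42,-.2840,.03),'ring hole-rim':(.574,-.2995,.056),'ringfront':(.595,-.28,.056)}.items():
    u,v=proj(s,X).round().astype(int); print(n,u,v,im[v,u])
E
```

```text
21.9 [ 0.35519516 -0.28603679  0.1486849 ] [-0.34355478  0.31885816 -0.45715251]
[244, 243, 245, 244, 246, 238, 146, 67, 203, 255, 255, 255, 255, 255, 255, 229, 103, 62, 76, 79, 81, 79, 87, 149, 245, 255, 255, 255, 255, 255, 255, 148, 74, 77, 84, 105, 150, 148, 145, 150, 138, 59, 36, 43, 43, 43, 45, 137, 245, 253, 252, 252, 251, 252]
handle side 311 330 [27 28 27]
bench beside 319 347 [23 49 37]
blade 332 314 [207 209 212]
ring hole-rim 382 285 [239 238 232]
ringfront 383 278 [241 240 234]
```

Emit:
play_rows([
  [0,0,0,0],
  [0,0,0,0],
  [0,0,0,0],
  [0,0,0,0],
  [0,0,0,0],
])

```text
t: 22.37
position: [0.354, -0.2851, 0.1468]
eef_rot: [-0.01, 1.0, 0.0, -0.0]
wrist_force: [-0.4, -0.4, 0.1]
opening: 1.005
gripper_force: 0.0
```

```bash
python3 -c "
from station import r
print(r.close_job())"
```

```text
the job is handed in; nothing more can be done
None
```

The job is handed in at about 22 s, but the hand-in returned no verdict: the ring lies at the stop after about 1.2 s of pressing (about 10 N at the wrist, roughly 9 N at the stop by my estimate), and the paddle is released, standing on its foot in front of the nest.

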